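# Clear the lab bench: dishes to the sprung stacker, the rest to their trays

### The job

Put the five things on the bench away: pile the two dishes on the stacker's sprung platform, the large one below and the small one centred on top of it, stand the slim bottle in the narrow compartment and the wide jar in the wide compartment of the divided white tray, and lay the slide box flat in the shallow grey tray, lengthwise. Set the glass dishes down gently, without dropping or ramming them, and never let a dish tip over.

Things in the scene. Friction and masses are not known exactly. Their poses are not given: they have to be found in the camera images.
- dish_large: the larger of two flat round culture dishes, clear glass bottom with a fixed white lid (dish and lid are one piece); 62 mm across the lid, 20 mm high, flat on top, about 120 g. The lid takes up the upper 10 mm; the glass below is 60 mm across. Origin at the centre of its underside, z up
- dish_small: the smaller culture dish, same make; 48 mm across the lid, 20 mm high, about 80 g; the lid takes up the upper 10 mm and the glass below is 46 mm across. Origin at the centre of its underside, z up
- bottle: slim amber glass bottle with white cap, standing upright; 28 mm across, 70 mm high (cap 26 mm across, from 50 mm up), about 90 g. Origin at the centre of its underside, z up
- jar: squat wide amber glass jar with a white lid from 34 mm up, standing upright; 48 mm across (lid 47 mm), 50 mm high, about 130 g. Origin at the centre of its underside, z up
- slide_box: oblong white microscope-slide box, closed, with a thin grey seam and a small black catch on its -x end; 90 mm along its x, 40 mm along its y, 36 mm high, about 150 g. Origin at the centre of its underside
- stacker: spring-loaded dish stacker, fixed to the bench: white base 104 x 104 mm, 20 mm high, four steel guide posts of 8 mm diameter at x, y = +-31 mm in its own frame, tops 100 mm above the bench, round sprung platform between them. Fingers can pass between the posts along its own x or y (54 mm free). Origin on the bench under its centre, axes parallel to the base's sides
- platform_top (a point): centre of the top face of the stacker's platform, an aluminium disc 66 mm across; 75 mm above the bench when empty. It moves only up and down on a soft spring (about 60 N/m), sinks some 17 mm under the large dish and 13 mm more under the small one, and stops after 45 mm. Axes as the stacker's
- vial_tray: white tray fixed to the bench, 78 mm along its x, 128 mm along its y, 18 mm high, floor and walls 4 mm thick, with a divider that makes two compartments. Narrow: 46 mm along y, centre y = -37 mm; wide: 70 mm along y, centre y = +25 mm; both 70 mm along x, centre x = 0, floor at z = 4 mm. Origin on the bench under its centre
- slide_tray: shallow grey tray fixed to the bench, a single compartment; 78 mm along its x, 128 mm along its y (its long side), 14 mm high, walls and floor 4 mm thick, inside 70 x 120 mm, floor at z = 4 mm. Origin on the bench under its centre
Not all that is in view belongs to the job. What is shaped like the bottle but brown or green is not meant.

How it is judged:
By the outcome, as a careful person would: the job done as asked, in the order asked, and still so for the second after the job is handed in, with the robot touching nothing.
It also fails if it takes over 125 s, if anything falls off the work surface, if the arm or the gripper's body presses on something with over 40 N, if the wrist force passes 120 N, or if a joint passes its speed limit or range.

### The arm

A 6-joint arm with a two-finger parallel gripper is mounted at the origin on the work surface. World frame = base frame: x ahead of the robot, y to its left, z up, the work surface at z = 0. Lengths are in m, angles in rad, forces in N, time in s.
With the tool pointing down it reaches from about 0.35 to 0.8 m from the base axis. Payload 7.3 kg.
Tool frame: the origin (TCP) lies between the finger pads; the fingertips stand 25 mm ahead of it and the grasp point (between the pads) lies 6 mm ahead of it (r.tip_extent is the distance from the TCP to the fingertips, in m); z points along the fingers, y is the line along which they close (so a half turn about z gives the same grasp; the last joint's range is limited). The gripper opens to 85 mm and grips with 20 to 120 N. Pads are 22 mm wide; open, the fingers measure 114 mm over their backs; the gripper's body (76 mm by 85 mm) begins 54 mm behind the grasp point. The pads swing forward as they close: fully open they stand 13 mm farther back than shut.
Start: joints at [1.089, 0.342, 1.524, -0, 1.275, -0.146], TCP at [0.173, 0.496, 0.256] pointing down, gripper open.
Joint ranges: [-2.53, 2.53], [-0.77, 2.02], [0.04, 2.7], [-1, 4.14], [0.28, 2.66], [-3.11, 3.11]. Speed limits (rad/s): [2.57, 2.57, 3.14, 3.14, 3.14, 3.14].

### API

Orientations are given as a unit quaternion [x, y, z, w].
In Python, from workcell import r, command_gripper, optics gives the robot as it stands. The module is installed in compiled form; this text tells all that it offers. Calls block until the motion is done:
- r.reach(position, orientation): joint-space move of the TCP to a pose.
- r.move_straight(position, orientation=None, speed=0.15, max_force=None): straight line of the TCP; orientation=None keeps the orientation; speed is the mean speed in m/s. With max_force (N) it stops when the force on the tool has changed by that much, and returns True; else False.
- r.movej(angles): joint-space move.
- command_gripper(opening, force=None): finger opening in m; force is the grip in N (None keeps the last); returns when the fingers have stopped.
- r.hold(seconds).
- r.solve_ik(position, orientation): joint angles nearest the present ones, or None.
- r.read_state(): the state.
- optics.get_image(name): name is "scene" or "top"; returns (picture, depth): 480x640x3 uint8, red, green, blue; 480x640 float32, m along the optical axis (not along the pixel's ray), 0 where there is no reading.
- optics.camera_model(name): a dict with "K" (3x3 intrinsics, pixels), "R" (3x3) and "t" (3): a world point X has camera coordinates R X + t. Camera axes: x right, y down, z forward; pixel columns grow to the right and rows downward; lengths in m; the calibration is good to about 2 mm. A picture is of the moment at which its call begins. camera_model takes no time and is no camera call.
A pose or a line that the arm cannot do raises r.PlanningError and nothing moves.
- r.finish_job(): hands the job in; it is judged then, once.
The state is a dict: "time_s": time; "joint_positions": joint angles; "dq": joint speeds; "tau": joint torques, N m; "eef_pos": TCP position; "eef_rot": TCP orientation; "contact_force": force on the tool from outside, world axes, zero at the start; "torque": the same for the moment, N m; "grip_width": finger opening in m; "grip_force": force on a finger pad.
Only numpy, scipy, OpenCV 4.12 (cv2) and the standard library are available. Lean on these libraries where they do the work, as an engineer would, in place of code of your own. Each camera call takes 0.05 s, during which the arm holds its last target. There are 200 camera calls.

## Working session

There is one attempt and no reset: what is moved stays moved. The work goes in short steps, each a Python script; the robot and the scene stay as the last script left them, time stands still between calls to the robot, and variables do not carry over. Pictures are saved under pics/ and viewed, at most 14 in all, crops included, and the job is handed in when it is done.

```bash
mkdir -p pics; ls; python3 - <<'E'
from workcell import r, command_gripper, optics
import cv2, numpy as np
for n in ("scene","top"):
    im,d=optics.get_image(n); cv2.imwrite(f"pics/{n}0.png",im[:,:,::-1]); np.savez(f"{n}0.npz",im=im,d=d)
    m=optics.camera_model(n); print(n,m["K"].round(1).tolist(),(-m["R"].T@m["t"]).round(3),m["R"].round(3).tolist(),(d==0).mean())
s=r.read_state();print(s["time_s"],s["eef_rot"],r.tip_extent)
E
```

```text
pics
scene [[515.3, 0.0, 316.5], [0.0, 515.3, 238.9], [0.0, 0.0, 1.0]] [1.051 0.108 0.717] [[-0.194, 0.981, -0.0], [0.736, 0.145, -0.661], [-0.649, -0.128, -0.75]] 0.003919270833333334
top [[480.4, 0.0, 310.2], [0.0, 480.4, 247.0], [0.0, 0.0, 1.0]] [0.328 0.    1.095] [[0.006, -1.0, -0.002], [-0.989, -0.005, -0.149], [0.149, 0.003, -0.989]] 0.003860677083333333
0.1 [ 1.67080174e-01  9.85943087e-01 -6.39792053e-04 -1.86075422e-04] 0.025
```

View pics/scene0.png

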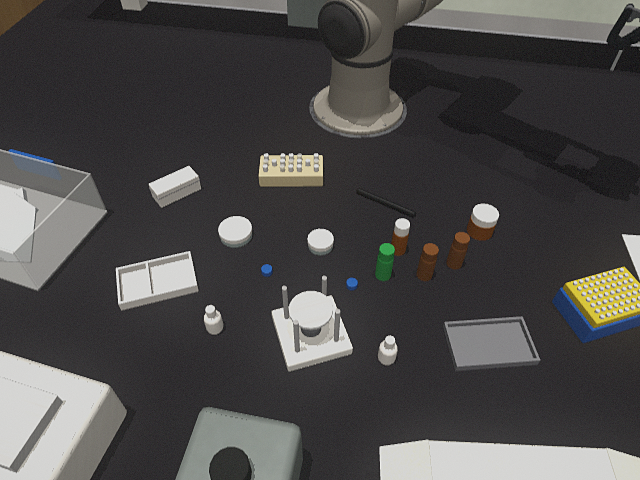

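View pics/top0.png

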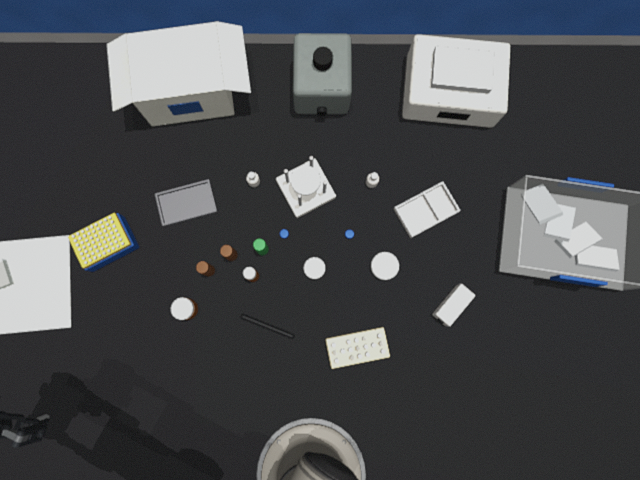

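The scene view shows the large dish (235,231), small dish (320,241), stacker (312,320), vial tray (157,279), slide tray (491,343), slide box (175,186) and jar (483,221). The bottle candidates in the scene image are white-capped amber (401,238), green (385,262), brown (428,262) and brown (459,250). The first fits, because only it has a white cap on amber glass. I'll confirm that with a crop.

```bash
python3 - <<'E'
import cv2, numpy as np
a=np.load("scene0.npz")["im"][195:295,365:510,::-1]; b=np.load("top0.npz")["im"][150:330,150:490,::-1]
a=cv2.resize(a,None,fx=2.4,fy=2.4,interpolation=cv2.INTER_CUBIC); b=cv2.resize(b,None,fx=2.35,fy=2.35,interpolation=cv2.INTER_CUBIC)[:, :800]
c=np.zeros((a.shape[0]+b.shape[0]-0,800,3),np.uint8); c[:a.shape[0],:a.shape[1]]=a; c[a.shape[0]:,:b.shape[1]]=b
print(c.shape)
c=c[:600]if c.shape[0]<=600 else cv2.resize(c,(int(800*600/c.shape[0]),600)); cv2.imwrite("pics/crop1.png",c)
E
cat > h.py <<'E'
import cv2, numpy as np
from workcell import r, command_gripper, optics
CM={n:optics.camera_model(n) for n in("scene","top")}
def ray(n,uv,z):
    """pixels -> world points on plane z"""
    m=CM[n]; uv=np.atleast_2d(uv).astype(float)
    d=np.c_[uv,np.ones(len(uv))]@np.linalg.inv(m["K"]).T@m["R"]; c=-m["R"].T@m["t"]
    return c+d*((z-c[2])/d[:,2])[:,None]
def cloud(n,d):
    m=CM[n]; v,u=np.mgrid[:480,:640]
    p=np.stack([u,v,np.ones_like(u)],-1)@np.linalg.inv(m["K"]).T*d[...,None]
    return (p-m["t"])@m["R"]
def blobs(mask,amin=40):
    cs,_=cv2.findContours(mask.astype(np.uint8),cv2.RETR_EXTERNAL,cv2.CHAIN_APPROX_NONE)
    return [c[:,0] for c in cs if cv2.contourArea(c)>amin]
E
python3 - <<'E'
from h import *
for n in("top","scene"):
    z=np.load(n+"0.npz");im,d=z["im"],z["d"];P=cloud(n,d)
    print(n,"bench z",np.median(P[200:330,200:420,2]).round(4))
    white=(im.min(2)>130)&(im.max(2).astype(int)-im.min(2)<60)
    for c in blobs(white):
        m=np.zeros((480,640),np.uint8);cv2.fillPoly(m,[c],1);q=P[(m>0)&(d>0)]
        h=np.percentile(q[:,2],80)
        if not(0.3<np.median(q[:,0])<.75): continue
        w=ray(n,c,h)[:,:2].astype(np.float32);R=cv2.minAreaRect(w);e=cv2.minEnclosingCircle(w)
        print(c.mean(0).round(),"h",h.round(4),"rect",np.round(R[0],4),np.round(R[1],4),round(R[2],1),"circ",np.round(e[1]*2,4), "eqd", round(2*(cv2.contourArea(w)/np.pi)**.5,4))
E
```

```text
(663, 800, 3)
top bench z 0.0
[181. 308.] h 0.0516 rect [0.3511 0.2802] [0.0473 0.0453] 2.4 circ 0.049 eqd 0.0467
[455. 305.] h 0.0371 rect [ 0.3627 -0.3137] [0.0415 0.0915] 48.7 circ 0.0967 eqd 0.0673
[249. 273.] h 0.0714 rect [0.4268 0.1339] [0.0236 0.0258] 0.3 circ 0.0275 eqd 0.0255
[314. 268.] h 0.0215 rect [ 0.4437 -0.0052] [0.0474 0.0449] 0.3 circ 0.0496 eqd 0.047
[385. 265.] h 0.0209 rect [ 0.4492 -0.1637] [0.061 0.061] 0.3 circ 0.0636 eqd 0.0613
[ 35. 284.] h 0.0042 rect [0.4057 0.6288] [0.2114 0.1584] 5.7 circ 0.2632 eqd 0.2046
[427. 209.] h 0.0134 rect [ 0.582  -0.2647] [0.0809 0.1308] 28.7 circ 0.1496 eqd 0.1137
[185. 202.] h 0.0075 rect [0.5965 0.2943] [0.0776 0.1275] 15.8 circ 0.1454 eqd 0.1096
[573. 221.] h 0.0696 rect [ 0.5214 -0.5649] [0.2963 0.2209] 81.4 circ 0.3586 eqd 0.2462
[373. 178.] h 0.0532 rect [ 0.6424 -0.1352] [0.0246 0.0279] 89.3 circ 0.0296 eqd 0.0261
[252. 178.] h 0.0531 rect [0.6422 0.1348] [0.0255 0.0269] 0.3 circ 0.0293 eqd 0.0261
[303. 183.] h 0.0746 rect [0.6181 0.0165] [0.1072 0.0997] 28.7 circ 0.1401 eqd 0.1093
scene bench z 0.0008
[388. 350.] h 0
[... 325 characters left out ...]
.1104
[161. 282.] h 0.0163 rect [ 0.5868 -0.2623] [0.0916 0.1294] 28.1 circ 0.1556 eqd 0.1183
[634. 253.] h 0.003 rect [0.3595 0.5467] [0.0293 0.1104] 78.7 circ 0.1106 eqd 0.0448
[320. 242.] h 0.0214 rect [ 0.4496 -0.0049] [0.0503 0.0469] 11.2 circ 0.0537 eqd 0.0465
[402. 224.] h 0.0709 rect [0.4295 0.1345] [0.0259 0.0246] 11.2 circ 0.0274 eqd 0.0248
[234. 230.] h 0.0215 rect [ 0.454  -0.1647] [0.0606 0.0655] 67.9 circ 0.0679 eqd 0.0613
[484. 217.] h 0.051 rect [0.3601 0.2806] [0.0443 0.0583] 89.8 circ 0.0597 eqd 0.0464
[174. 180.] h 0.0375 rect [ 0.3689 -0.3114] [0.0478 0.0901] 47.4 circ 0.0964 eqd 0.0665
[ 43. 203.] h 0.0868 rect [ 0.5101 -0.4687] [0.3783 0.1684] 33.3 circ 0.382 eqd 0.1835
```

View pics/crop1.png

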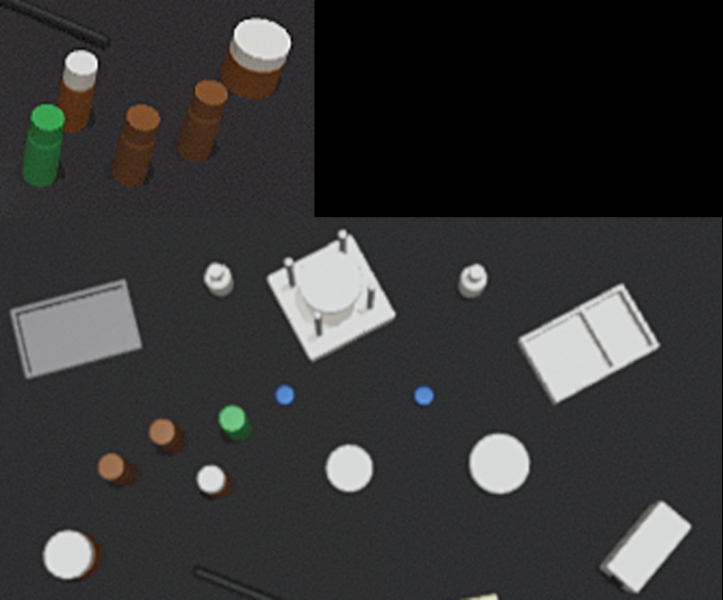

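The crop confirms it: the white-capped amber bottle is at scene (401,238) and top (250,273), with green and brown lookalikes beside it. The tray's narrow compartment is on its right side in the top view (-y end). Next I'll take precise poses.

```bash
python3 - <<'E'
from h import *
def yaw(R):  # rect -> long side direction angle
    b=cv2.boxPoints(R);e=b[1]-b[0],b[2]-b[1];e=max(e,key=np.linalg.norm);return np.degrees(np.arctan2(e[1],e[0]))%180
for n in("top","scene"):
    z=np.load(n+"0.npz");im,d=z["im"],z["d"];P=cloud(n,d);X,Y,Z=P[...,0],P[...,1],P[...,2]
    mx,mn=im.max(2).astype(int),im.min(2).astype(int)
    def box(c,h,lo,hi): return (abs(X-c[0])<h)&(abs(Y-c[1])<h)&(Z>lo)&(Z<hi)&(d>0)
    print(n)
    for k,c,h,lo,hi,zt in(("stack_base",(.625,.018),.085,.012,.028,.02),("vial_tray",(.585,-.263),.085,.008,.03,.018),("slide_tray",(.594,.295),.085,.006,.03,.014),("box",(.364,-.313),.07,.03,.045,.036)):
        b=max(blobs(box(c,h,lo,hi)),key=len);w=ray(n,b,zt)[:,:2].astype(np.float32);R=cv2.minAreaRect(w)
        print(k,np.round(R[0],4),np.round(R[1],4),yaw(R).round(1))
    for k,c,h,lo,hi,zt in(("platform",(.625,.018),.04,.065,.085,.075),("large",(.45,-.164),.05,.015,.03,.02),("small",(.446,-.005),.05,.015,.03,.02),("bottle",(.427,.134),.02,.063,.08,.07),("jar",(.353,.28),.04,.043,.06,.05)):
        b=max(blobs(box(c,h,lo,hi)&(mn>100),20),key=len);w=ray(n,b,zt)[:,:2].astype(np.float32)
        e=cv2.minEnclosingCircle(w);f=cv2.fitEllipse(w)
        m=cv2.moments(b.reshape(-1,1,2));
        print(k,"circ",np.round(e[0],4),round(2*e[1],4),"ell",np.round(f[0],4),np.round(f[1],4),"ctr",ray(n,(m["m10"]/m["m00"],m["m01"]/m["m00"]),zt)[0].round(4))
    for b in blobs(((mx-mn)>35)&box((.42,.18),.09,.04,.09),15):
        print("col",b.mean(0).round(),ray(n,b,.07).mean(0).round(3))
E
```

```text
top
stack_base [0.6286 0.0145] [0.1048 0.1039] 28.1
vial_tray [ 0.5792 -0.2633] [0.0784 0.1306] 118.7
slide_tray [0.5928 0.2911] [0.0803 0.1293] 105.9
box [ 0.3616 -0.3139] [0.0411 0.0908] 139.0
platform circ [0.6297 0.0147] 0.0664 ell [0.6296 0.0148] [0.0637 0.0647] ctr [0.6294 0.0148 0.075 ]
large circ [ 0.4487 -0.1643] 0.0624 ell [ 0.4483 -0.1648] [0.0592 0.0603] ctr [ 0.4482 -0.1648  0.02  ]
small circ [ 0.4425 -0.006 ] 0.0478 ell [ 0.4426 -0.0061] [0.0454 0.046 ] ctr [ 0.4425 -0.0061  0.02  ]
bottle circ [0.4258 0.1335] 0.0264 ell [0.4254 0.1336] [0.0239 0.0247] ctr [0.4254 0.1336 0.07  ]
jar circ [0.3501 0.2795] 0.0479 ell [0.3498 0.2795] [0.0445 0.0463] ctr [0.3498 0.2795 0.05  ]
col [204. 268.] [0.436 0.231 0.07 ]
col [227. 252.] [0.472 0.183 0.07 ]
col [260. 246.] [0.485 0.112 0.07 ]
scene
stack_base [0.6355 0.0163] [0.1078 0.1041] 28.5
vial_tray [ 0.5858 -0.2622] [0.0872 0.1288] 118.6
slide_tray [0.5987 0.2918] [0.0831 0.1312] 105.8
box [ 0.3673 -0.3128] [0.0474 0.0914] 138.6
platform circ [0.634  0.0158] 0.0685 ell [0.6334 0.0161] [0.0635 0.0667] ctr [0.6342 0.0163 0.075 ]
large circ [ 0.4523 -0.1631] 0.0666 ell [ 0.4523 -0.1638] [0.0607 0.0637] ctr [ 0.453  -0.1637  0.02  ]
small circ [ 0.4472 -0.0052] 0.0516 ell [ 0.4467 -0.0051] [0.0465 0.0491] ctr [ 0.4471 -0.005   0.02  ]
bottle circ [0.431  0.1346] 0.0324 ell [0.4308 0.1345] [0.0248 0.0308] ctr [0.4309 0.1345 0.07  ]
jar circ [0.356  0.2795] 0.0546 ell [0.3552 0.2802] [0.0452 0.0515] ctr [0.3555 0.2803 0.05  ]
col [429. 254.] [0.489 0.184 0.07 ]
col [386. 254.] [0.503 0.114 0.07 ]
col [460. 243.] [0.455 0.233 0.07 ]
col [400. 236.] [0.459 0.134 0.07 ]
```

```bash
cat >> h.py <<'E'
def quat(a):
    """tool down, closing axis (tool y) at world angle a deg"""
    p=np.radians(a+90)/2; return [np.cos(p),np.sin(p),0,0]
def pick_q(p,a):
    c=[(abs(s[5]),quat(k)) for k in(a,a+180) for s in[r.solve_ik(p,quat(k))] if s is not None]
    return min(c,key=lambda t:t[0])[1]
def st(tag):
    s=r.read_state(); print(tag,"t",round(s["time_s"],1),"p",np.round(s["eef_pos"],4),"w",round(s["grip_width"],4),"gf",round(s["grip_force"],1),"F",np.round(s["contact_force"],1))
def pick(xy,a,z,w,force,hi=0.2):
    """z = TCP height of the grasp"""
    p=[*xy,hi]; q=pick_q(p,a); r.reach(p,q); command_gripper(w)
    r.move_straight([*xy,z+.03],q,.25)
    if r.move_straight([*xy,z],q,.05,max_force=6): st("TOUCH")
    command_gripper(0.0,force); st("gripped")
    r.move_straight([*xy,z+.02],q,.06); r.move_straight(p,q,.25); st("lifted")
def place(xy,a,z,w,near=.03,hi=0.2,mf=None,v=.04):
    p=[*xy,hi]; q=pick_q(p,a); r.move_straight(p,q,.25)
    r.move_straight([*xy,z+near],q,.15); hit=r.move_straight([*xy,z],q,v,max_force=mf); r.hold(.3); st(f"down hit={hit}")
    command_gripper(w); r.hold(.3); r.move_straight([*xy,r.read_state()["eef_pos"][2]+.04],q,.08); r.move_straight(p,q,.25); st("clear")
def snap(tag):
    for n in("scene","top"):
        im,d=optics.get_image(n); cv2.imwrite(f"pics/{n}_{tag}.png",im[:,:,::-1]); np.savez(f"{n}_{tag}.npz",im=im,d=d)
E
python3 - <<'E'
from h import *
for p,a in(((.4485,-.1645,.026),28.3),((.629,.0146,.083),28.3),((.629,.0146,.083),118.3),((.4425,-.006,.027),28.3),((.597,-.296,.05),28.7),((.567,-.241,.05),28.7),((.4257,.1336,.05),118),((.35,.2795,.045),118),((.3616,-.3139,.039),49),((.5928,.2911,.04),15.9)):
    print(p,a,[None if s is None else s.round(2).tolist() for s in(r.solve_ik(p,quat(a)),r.solve_ik(p,quat(a+180)))])
pick((.4485,-.1645),28.3,.026,.076,30)
snap("a")
E
```

```text
(0.4485, -0.1645, 0.026) 28.3 [[-0.51, 0.58, 1.91, -0.0, 0.65, -1.01], [-0.51, 0.58, 1.91, -0.0, 0.65, 2.14]]
(0.629, 0.0146, 0.083) 28.3 [[-0.1, 0.7, 1.42, -0.0, 1.02, -0.59], [-0.1, 0.7, 1.42, -0.0, 1.02, 2.55]]
(0.629, 0.0146, 0.083) 118.3 [[-0.1, 0.7, 1.42, -0.0, 1.02, -2.16], [-0.1, 0.7, 1.42, -0.0, 1.02, 0.98]]
(0.4425, -0.006, 0.027) 28.3 [[-0.19, 0.54, 2.0, -0.0, 0.59, -0.68], [-0.19, 0.54, 2.0, -0.0, 0.59, 2.46]]
(0.597, -0.296, 0.05) 28.7 [[-0.58, 0.8, 1.32, -0.0, 1.02, -1.08], [-0.58, 0.8, 1.32, -0.0, 1.02, 2.07]]
(0.567, -0.241, 0.05) 28.7 [[-0.53, 0.72, 1.49, -0.0, 0.93, -1.03], [-0.53, 0.72, 1.49, -0.0, 0.93, 2.11]]
(0.4257, 0.1336, 0.05) 118 [[0.13, 0.5, 1.98, -0.0, 0.66, -1.93], [0.13, 0.5, 1.98, -0.0, 0.66, 1.21]]
(0.35, 0.2795, 0.045) 118 [[0.5, 0.51, 1.98, -0.0, 0.65, -1.56], [0.5, 0.51, 1.98, -0.0, 0.65, 1.58]]
(0.3616, -0.3139, 0.039) 49 [[-0.88, 0.56, 1.9, -0.0, 0.68, -1.73], [-0.88, 0.56, 1.9, -0.0, 0.68, 1.41]]
(0.5928, 0.2911, 0.04) 15.9 [[0.34, 0.8, 1.35, -0.0, 0.99, 0.06], [0.34, 0.8, 1.35, -0.0, 0.99, -3.08]]
gripped t 4.7 p [ 0.4488 -0.1646  0.0266] w 0.0599 gf 31.7 F [-0.9  1.1  5.5]
lifted t 5.9 p [ 0.4477 -0.1641  0.1987] w 0.0598 gf 32.6 F [-0.6  0.3 -1.2]
```

```bash
python3 - <<'E'
import cv2
a=cv2.imread("pics/scene_a.png"); cv2.imwrite("pics/c2.png",cv2.resize(a[90:290,120:340],None,fx=2.7,fy=2.7,interpolation=cv2.INTER_CUBIC))
E
```

```text
(no output)
```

View pics/c2.png

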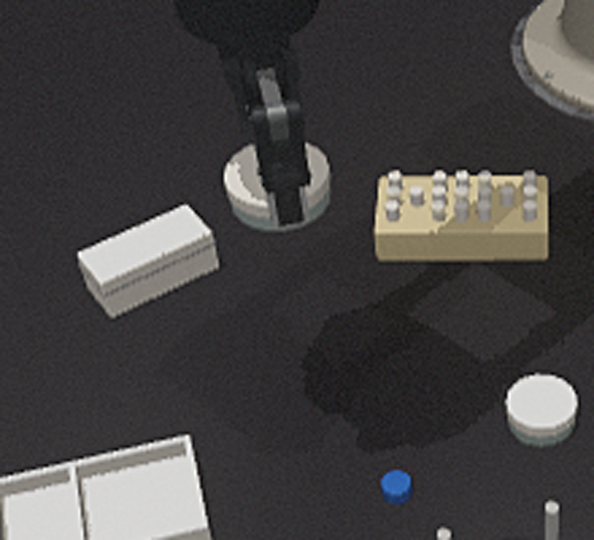

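The dish is held level near its underside. The grip width reads 60 mm, so I'll check the dish's height and tilt in the depth data before placing it.

```bash
python3 - <<'E'
from h import *
for n in("scene","top"):
    z=np.load(n+"_a.npz");im,d=z["im"],z["d"];P=cloud(n,d)
    mx,mn=im.max(2).astype(int),im.min(2).astype(int)
    m=(mn>90)&(mx-mn<50)&(abs(P[...,0]-.448)<.05)&(abs(P[...,1]+.164)<.05)&(P[...,2]>.15)&(P[...,2]<.25)
    q=P[m];h=np.percentile(q[:,2],80);q=q[abs(q[:,2]-h)<.006]
    if len(q)<20: print(n,len(q));continue
    c=np.linalg.lstsq(np.c_[q[:,:2]-q[:,:2].mean(0),np.ones(len(q))],q[:,2],rcond=None)[0]
    print(n,len(q),"top",c[2].round(4),"tilt deg",np.degrees(c[:2]).round(1),"circ",cv2.minEnclosingCircle(q[:,:2].astype(np.float32)))
E
```

```text
scene 414 top 0.1921 tilt deg [-1.3 -0.3] circ ((0.4521178603172302, -0.16338828206062317), 0.0348396897315979)
top 129 top 0.191 tilt deg [ 0.6 -2.3] circ ((0.43101683259010315, -0.15936678647994995), 0.018827378749847412)
```

```bash
python3 - <<'E'
from h import *
place((.629,.0146),28.3,.0843,.076,near=.035,v=.03)
p=[.47,-.006,.25]
r.reach(p,pick_q(p,28.3)); snap("b"); st("")
for n in("scene","top"):
    z=np.load(n+"_b.npz");im,d=z["im"],z["d"];P=cloud(n,d);mn=im.min(2)
    m=(mn>90)&(np.hypot(P[...,0]-.629,P[...,1]-.0146)<.038)&(P[...,2]>.04)&(P[...,2]<.13)
    q=P[m];print(n,len(q),np.percentile(q[:,2],[5,25,50,75,95]).round(4)); h=np.median(q[:,2])
    mm=m&(abs(P[...,2]-h)<.006)
    b=max(blobs(mm),key=len);w=ray(n,b,h)[:,:2].astype(np.float32);print(cv2.minEnclosingCircle(w),cv2.fitEllipse(w))
a=cv2.imread("pics/scene_b.png"); cv2.imwrite("pics/c3.png",cv2.resize(a[200:390,210:420],None,fx=2.8,fy=2.8,interpolation=cv2.INTER_CUBIC))
E
```

```text
down hit=False t 9.5 p [0.629  0.0146 0.0844] w 0.0594 gf 32.8 F [-0.6  0.4  0.2]
clear t 11.2 p [0.629  0.0146 0.2004] w 0.0763 gf 0.0 F [ 0.6  0.4 -1. ]
 t 12.0 p [ 0.471  -0.006   0.2491] w 0.0759 gf 0.0 F [ 0.1 -0.1 -0. ]
scene 1650 [0.0583 0.0736 0.079  0.08   0.0813]
((0.6311203241348267, 0.013790348544716835), 0.033106569200754166) ((0.6305261850357056, 0.013688569888472557), (0.06063735857605934, 0.06406977772712708), 105.17654418945312)Traceback (most recent call last):
  File "<stdin>", line 8, in <module>
    return _quantile_unchecked(
        a, q, axis, out, overwrite_input, method, keepdims, weights)
    return _ureduce(a,
                    func=_quantile_ureduce_func,
    ...<5 lines>...
                    overwrite_input=overwrite_input,
                    method=method)
    r = func(a, **kwargs)
    result = _quantile(arr,
                       quantiles=q,
    ...<2 lines>...
                       out=out,
                       weights=wgt)
    slices_having_nans = np.isnan(arr[-1, ...])
                                  ~~~^^^^^^^^^
IndexError: index -1 is out of bounds for axis 0 with size 0
```

```bash
cat >> h.py <<'E'
def circ(tag,n,c,z,lo,hi,rad):
    k=np.load(f"{n}_{tag}.npz");P=cloud(n,k["d"])
    m=(k["im"].min(2)>100)&(np.hypot(P[...,0]-c[0],P[...,1]-c[1])<rad)&(P[...,2]>lo)&(P[...,2]<hi)
    b=max(blobs(m,20),key=len);w=ray(n,b,z)[:,:2].astype(np.float32);e=cv2.minEnclosingCircle(w);f=cv2.fitEllipse(w)
    print(tag,n,"circ",np.round(e[0],4),round(2*e[1],4),"ell",np.round(f[0],4),np.round(f[1],4),"z",np.median(P[m][:,2]).round(4))
E
python3 - <<'E'
from h import *
p=[.35,.28,.25]; r.reach(p,pick_q(p,28.3)); snap("b2"); st("")
for n in("top","scene"):
    circ("0",n,(.629,.0146),.075,.065,.085,.04)
    circ("b2",n,(.629,.0146),.079,.07,.09,.04); circ("b2",n,(.4425,-.006),.02,.012,.03,.04)
a=cv2.imread("pics/scene_b2.png"); cv2.imwrite("pics/c3.png",cv2.resize(a[200:390,210:420],None,fx=2.8,fy=2.8,interpolation=cv2.INTER_CUBIC))
E
```

```text
t 13.3 p [0.3508 0.2793 0.2499] w 0.076 gf 0.0 F [0.3 0.9 0.3]Traceback (most recent call last):
  File "<stdin>", line 4, in <module>
  File "h.py", line 39, in circ
    k=np.load(f"{n}_{tag}.npz");P=cloud(n,k["d"])
    fid = stack.enter_context(open(os.fspath(file), "rb"))
                              ~~~~^^^^^^^^^^^^^^^^^^^^^^^
FileNotFoundError: [Errno 2] No such file or directory: 'top_0.npz'
```

```bash
mv top0.npz top_0.npz; mv scene0.npz scene_0.npz; python3 - <<'E'
from h import *
for n in("top","scene"):
    circ("0",n,(.629,.0146),.075,.065,.085,.04)
    circ("b2",n,(.629,.0146),.079,.07,.09,.04); circ("b2",n,(.4425,-.006),.02,.012,.03,.04)
a=cv2.imread("pics/scene_b2.png"); cv2.imwrite("pics/c3.png",cv2.resize(a[200:390,210:420],None,fx=2.8,fy=2.8,interpolation=cv2.INTER_CUBIC))
E
```

```text
0 top circ [0.6297 0.0147] 0.0664 ell [0.6296 0.0148] [0.0637 0.0647] z 0.0745
b2 top circ [0.6256 0.0122] 0.0631 ell [0.6257 0.0126] [0.0598 0.0613] z 0.0784
b2 top circ [ 0.4425 -0.0061] 0.0478 ell [ 0.4425 -0.006 ] [0.0453 0.0461] z 0.0197
0 scene circ [0.634  0.0158] 0.0685 ell [0.6335 0.0161] [0.0635 0.0669] z 0.0753
b2 scene circ [0.6248 0.0193] 0.0809 ell [0.6291 0.0145] [0.0598 0.0722] z 0.0794
b2 scene circ [ 0.4484 -0.005 ] 0.0538 ell [ 0.4481 -0.0049] [0.0468 0.0521] z 0.0202
```

View pics/c3.png

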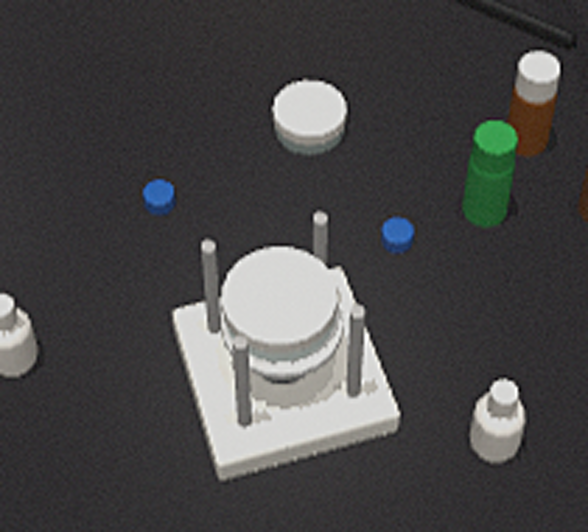

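The top view puts the large dish at (.6256,.0124) and the platform at (.6297,.0147). That's about 4.5 mm off, along the closing axis. I'll re-seat it gently before the small dish goes on.

```bash
python3 - <<'E'
from h import *
p=[.629,.0146,.2];q=pick_q(p,28.3);r.reach(p,q)
r.move_straight([*p[:2],.12],q,.2)
print(r.move_straight([*p[:2],.0865],q,.05,max_force=5))
command_gripper(0,25);st("grip"); r.move_straight([*p[:2],.118],q,.05); st("up")
g=[.6331,.0169]
r.move_straight([*g,.118],q,.03);r.move_straight([*g,.0862],q,.03);r.hold(.3);st("down")
command_gripper(.076);r.hold(.3);r.move_straight([*g,.12],q,.08);r.move_straight([*g,.2],q,.25)
p=[.35,.28,.25]; r.reach(p,q); snap("c"); st("")
circ("c","top",(.629,.0146),.079,.07,.09,.04); circ("c","scene",(.629,.0146),.079,.07,.09,.04)
E
```

```text
False
grip t 16.4 p [0.6292 0.0146 0.0868] w 0.0598 gf 29.1 F [ 0.3 -0.2 -0.5]
up t 17.2 p [0.6288 0.0146 0.1178] w 0.0598 gf 29.1 F [ 0.  -0.8 -1. ]
down t 19.0 p [0.6331 0.0169 0.0863] w 0.0594 gf 29.1 F [-0.2 -0.6 -0.3]
 t 22.2 p [0.3509 0.2796 0.2497] w 0.0759 gf 0.0 F [-0.5 -0.6  0.1]
c top circ [0.6295 0.0156] 0.0635 ell [0.6297 0.0151] [0.0597 0.0614] z 0.0786
c scene circ [0.635  0.0167] 0.0671 ell [0.6348 0.0165] [0.0606 0.0654] z 0.0796
```

```bash
python3 - <<'E'
from h import *
pick((.446,-.0043),28.3,.0272,.064,28)
place((.6331,.0171),28.3,.0930,.062,near=.03,v=.03)
p=[.4257,.1336,.2]; r.reach(p,pick_q(p,118)); p=[.35,.28,.25]; r.reach(p,pick_q(p,118)); snap("d"); st("")
circ("d","top",(.6296,.0154),.086,.08,.1,.04); circ("d","scene",(.6296,.0154),.086,.08,.1,.04)
a=cv2.imread("pics/scene_d.png"); cv2.imwrite("pics/c4.png",cv2.resize(a[200:390,210:420],None,fx=2.8,fy=2.8,interpolation=cv2.INTER_CUBIC))
E
```

```text
gripped t 25.4 p [ 0.4462 -0.0043  0.0276] w 0.0455 gf 28.2 F [-0.6  0.6  4.5]
lifted t 26.6 p [ 0.4453 -0.0042  0.1989] w 0.0458 gf 28.8 F [-0.4  0.2 -1.5]
down hit=False t 29.6 p [0.6331 0.0171 0.0931] w 0.0456 gf 29.0 F [-2.4  0.1  0.4]
clear t 31.3 p [0.6332 0.0171 0.2004] w 0.0622 gf 0.0 F [-0.2 -0.5 -0.7]
 t 35.4 p [0.3501 0.2799 0.2499] w 0.062 gf 0.0 F [ 0.8 -0.4  0.4]
d top circ [0.6303 0.0151] 0.0491 ell [0.6301 0.0158] [0.0458 0.0471] z 0.0871
d scene circ [0.6341 0.0168] 0.0527 ell [0.6338 0.0165] [0.0466 0.0511] z 0.0881
```

View pics/c4.png

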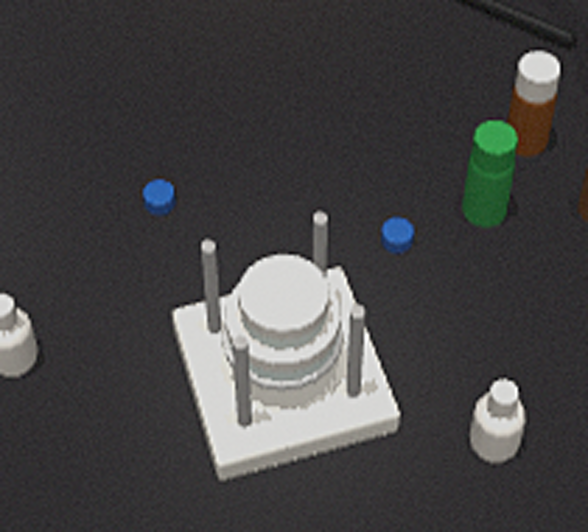

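The small dish sits 0.6 mm off the large one's centre, and the whole pile is level. Next is the bottle.

```bash
python3 - <<'E'
from h import *
pick((.4285,.1350),118,.047,.048,30)
place((.6005,-.294),28.7,.0505,.046,near=.025,mf=5)
pick((.353,.281),28.7,.045,.064,35)
place((.5707,-.2396),28.7,.0485,.062,near=.025,mf=5)
p=[.3646,-.3124,.2]; r.reach(p,pick_q(p,49)); snap("e"); st("")
a=cv2.imread("pics/scene_e.png"); cv2.imwrite("pics/c5.png",cv2.resize(a[140:340,80:350],None,fx=2.8,fy=2.8,interpolation=cv2.INTER_CUBIC))
E
```

```text
gripped t 39.7 p [0.4287 0.135  0.0474] w 0.0269 gf 29.6 F [0.2 0.3 3.4]
lifted t 40.9 p [0.4277 0.1349 0.1989] w 0.0272 gf 29.6 F [-0.2 -0.  -1.4]
down hit=True t 45.0 p [ 0.6001 -0.2938  0.0514] w 0.027 gf 30.2 F [ 0.1 -0.2  5.8]
clear t 46.8 p [ 0.6002 -0.2939  0.1997] w 0.046 gf 0.0 F [-0.2  0.  -0.5]
gripped t 51.1 p [0.3532 0.2811 0.0454] w 0.046 gf 36.0 F [-1.   0.6  3.1]
lifted t 52.2 p [0.3523 0.2806 0.1989] w 0.046 gf 36.1 F [-0.  -0.4 -2. ]
down hit=True t 56.5 p [ 0.5703 -0.2394  0.0494] w 0.0458 gf 36.6 F [-0.2  0.3  4.9]
clear t 58.4 p [ 0.5704 -0.2394  0.1996] w 0.0619 gf 0.0 F [-0.1  0.6 -0.1]
 t 60.5 p [ 0.3648 -0.3123  0.1999] w 0.0619 gf 0.0 F [-0.6  0.5 -1.4]
```

View pics/c5.png

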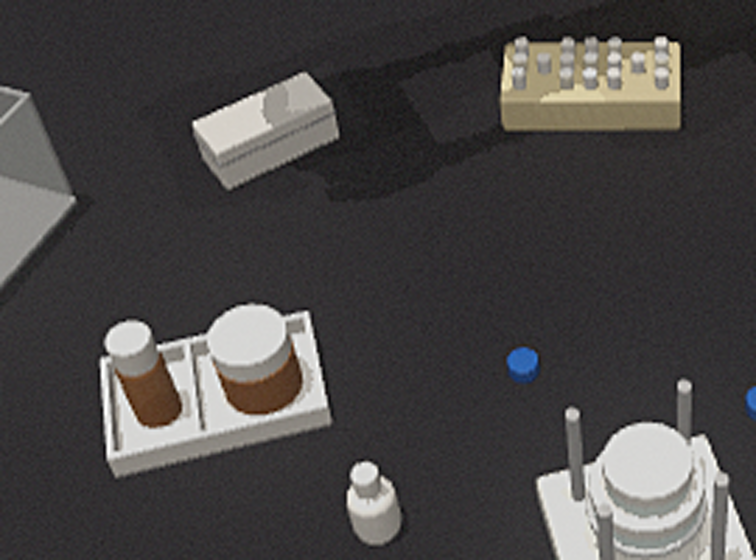

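The bottle and jar stand upright in their compartments; their slant matches the camera's vertical vanishing point. The slide box is next.

```bash
python3 - <<'E'
from h import *
pick((.3646,-.3124),49,.040,.062,40)
place((.5963,.2929),15.9,.043,.058,near=.025,mf=5)
p=[.35,.30,.25]; r.reach(p,pick_q(p,15.9)); snap("f"); st("")
circ("f","top",(.6296,.0154),.086,.08,.1,.04)
t=cv2.imread("pics/top_f.png")[140:330,140:490]; cv2.imwrite("pics/c6.png",cv2.resize(t,None,fx=2.2,fy=2.2,interpolation=cv2.INTER_CUBIC))
E
```

```text
gripped t 62.8 p [ 0.3648 -0.3126  0.0404] w 0.0392 gf 41.1 F [-0.2 -0.2  4.1]
lifted t 64.0 p [ 0.3641 -0.3118  0.1988] w 0.0395 gf 40.6 F [-0.7  1.  -1.4]
down hit=True t 68.6 p [0.5958 0.2927 0.0444] w 0.0394 gf 41.5 F [-0.3 -0.4  4.8]
clear t 70.5 p [0.5959 0.2927 0.1994] w 0.0582 gf 0.0 F [-0.2 -0.2 -0.3]
 t 71.6 p [0.3512 0.3001 0.2494] w 0.0584 gf 0.0 F [-0.1  0.4 -0.2]
f top circ [0.6301 0.0154] 0.0493 ell [0.63   0.0158] [0.0455 0.0477] z 0.087
```

View pics/c6.png

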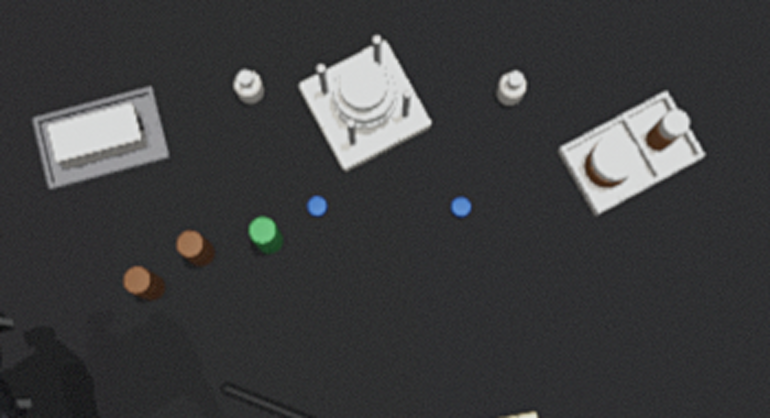

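View pics/scene_f.png

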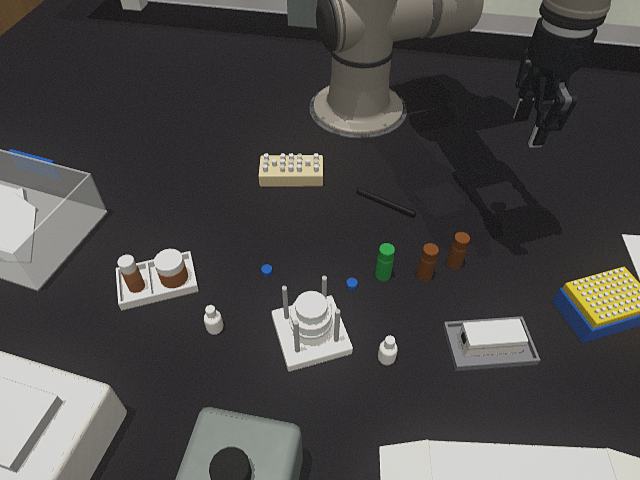

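All five things are in place. The dish pile is at scene (312,310), the bottle (131,274), the jar (171,268), and the slide box lies flat and lengthwise at (496,336). The arm is clear of everything, so I'm handing in.

```bash
python3 -c "
from workcell import r
print(r.finish_job())"
```

```text
the job is handed in; nothing more can be done
None
```

The job is handed in after about 72 s of robot time: the dishes are piled on the platform with the small one about 0.6 mm off centre, the bottle and jar stand upright in their compartments, and the slide box lies flat and lengthwise in the grey tray; I lifted and re-seated the large dish once because it first landed about 4.5 mm off centre.

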